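Tap the gib-head key tight in the wheel stand's hub

TASK

The hub of the bench wheel stand is loose on its shaft. Take the steel gib-head taper key out of the timber block, set it thin end down in the keyway between hub and shaft with its head overhanging outwards, and let go of it; then tap it down with the brass drift, two or more light taps, until it is wedged tight, but never force it. Finish with the drift standing upright on the shelf, and leave the other things where they are.

Things in the scene. Friction and masses are not known exactly. Their poses are not given: they have to be found in the camera images.
- keyway (a point): Centre of the keyway's mouth, the pocket open upwards between hub boss and shaft end, level with the boss face 115 mm above the shelf. Fixed; z up, x outwards across the gap, y along the width. 16.5 mm wide (y), 60 mm deep. Inner wall: the shaft's upright flat, 4.0 to 6.4 mm from here along -x (differs with wear). Outer wall: 5.2 mm along +x, sloping inwards 1 in 10 going down to match the key.
- boss (a point): Centre of the hub boss's top face on the wheel stand (fixed, axes as keyway), 22.2 mm along -x from keyway. Boss 80 mm across; the 40 mm shaft ends 2 mm below this face; the flange, 150 mm across, lies 48 mm below it with five 12 mm studs on a 114 mm circle, tips 14 mm below it. Foot plate 170 mm square.
- key_head (a point): Centre of the gib-head taper key's head (loose, steel, 94 g), 67 mm above its tip, 7 mm below its top. z up along the key, x towards the tapered side and the overhang, y along the width. 14 mm wide (y) all over. Head 14 mm high, from -7.5 to +10.5 mm in x. Flat face upright at x = -7.5 mm all the way down.
- key_tip (a point): Centre of the underside of the key's thin end (axes as key_head, which is 4 mm along +x and 67 mm up). The shank is 60 mm long, 7 mm thick here and thicker by 1 in 10 upwards. It starts to wedge 22 to 46 mm below the keyway's mouth, depending on the gap: feel for it; from there the push it takes climbs by 3 to 4 N a millimetre.
- block (a point): Centre of the top face (45 mm above the shelf) of the fixed softwood block, 80 x 60 x 45 mm, in which the key stands at the start, in a loose slot, 19.6 mm wide in y and about 1 mm easy in x, leaning up to 2 degrees: its tip stands 37 mm below this face, its head is clear above it.
- drift_mid (a point): Middle of the brass drift, a loose plain round bar 25 mm in diameter and 120 mm long, 0.5 kg, standing upright on the shelf at the start (this point 60 mm up); z runs along the bar. Either end may strike the key. Taps of 10 to 15 N leave the key tight; over 22 N it is being forced.
- gauge: Red tyre pressure gauge lying on the shelf, dial 64 mm across, 26 mm high, stem about 95 mm along its -x; origin under the dial. Leave alone.
- socket: Stainless lug wrench socket standing on the shelf, 30 mm in diameter, 45 mm high; origin at the centre of its underside. Leave alone.
- spray: Closed white spray bottle, 76 mm in diameter, 212 mm high; origin at the centre of its underside. Leave alone.
- brush: Blue wheel brush lying on the shelf, 260 mm long along its x, 37 mm high; origin near its middle. Leave alone.

How it is judged (in metres and radians):
On the way, in this order (a step that is already met when the one before it is completed fails the run):
1. the key stands in the keyway, thin end down and head outwards, and the fingers have let go of it (x of key_tip in the frame of keyway between -0.006 and 0.004 m and y of key_tip in the frame of keyway between -0.004 and 0.004 m and z of key_tip in the frame of keyway below -0.012 m and angle between the z axis of key_head and the z axis of keyway, either way round below 0.12 rad and x of key_head in the frame of keyway above -0.002 m and contact force between the fingers and key below 0.05 N), for 0.2 s.
2. the drift taps the key (contact force between drift and key above 3 N).
3. the drift comes off the key (contact force between drift and key below 0.05 N), for 0.1 s.
4. the drift taps the key again (contact force between drift and key above 3 N).
At the end, for the whole second after the job is handed in: The key stands upright (within 0.12 rad) in the keyway, head outwards, tip more than 12 mm below the mouth, and stays wedged: it presses on the hub with more than 12 N with nothing touching it. The drift stands upright (within 0.1 rad) on the shelf, at rest, off the key (x of key_tip in the frame of keyway between -0.006 and 0.004 m and y of key_tip in the frame of keyway between -0.004 and 0.004 m and z of key_tip in the frame of keyway below -0.012 m and angle between the z axis of key_head and the z axis of keyway, either way round below 0.12 rad and x of key_head in the frame of keyway above -0.002 m and contact force between key and stand above 12 N and linear speed of key below 0.01 m/s and angle between drift_mid's own z axis and vertical below 0.1 rad and height (world z) of drift_mid between 0.056 and 0.064 m and linear speed of drift below 0.02 m/s and contact force between drift and key below 0.05 N).
It fails at once if the key is forced: the drift presses on it with more than 60 N (contact force between drift and key above 60 N).
It fails at once if the key is forced: it presses on the hub with more than 45 N (contact force between key and stand above 45 N).
It fails at once if another thing on the shelf is moved by more than 30 mm (distance of any of gauge, socket, spray, brush from where it was at the start of the episode above 0.03 m).
It also fails if it takes over 58 s, if anything falls off the work surface, if the arm or the gripper's body presses on something with over 40 N, if the wrist force passes 120 N, or if a joint passes its speed limit or range.

ROBOT

A 6-joint arm with a two-finger parallel gripper is mounted at the origin on the work surface. World frame = base frame: x ahead of the robot, y to its left, z up, the work surface at z = 0. Lengths are in mm, angles in rad, forces in N, time in s.
With the tool pointing down it reaches from about 350 to 875 mm from the base axis. Payload 4.2 kg.
Tool frame: the origin (TCP) lies midway between the tips of the shut fingers; the grasp point (between the pads) lies 19 mm behind it; z points along the fingers, y is the line along which they close (so a half turn about z gives the same grasp; the last joint's range is limited). The gripper opens to 85 mm and grips with 20 to 120 N. Pads are 22 mm wide; open, the fingers measure 114 mm over their backs; the gripper's body (76 mm by 85 mm) begins 54 mm behind the grasp point. The pads swing forward as they close: fully open they stand 13 mm farther back than shut.
Start: joints at [1.457, 0.385, 0.008, 0, -1.194, -0.259], TCP at [227.607, 582.06, 231.312] pointing down, gripper open.
Joint ranges: [-3.14, 3.14], [-1.21, 2.06], [-1.07, 1.41], [-3.16, 2.05], [-2.99, -0.16], [-3.1, 3.1]. Speed limits (rad/s): [2.79, 2.79, 3.14, 3.14, 3.14, 3.14].

INTERFACE

Orientations are given as a unit quaternion [x, y, z, w].
In Python, from bench import read_state, get_image, job_done gives the robot as it stands.
- The arm moves only by the shell command python3 -m jog 'ROWS'. ROWS is JSON, a list of rows, each a list of 3 entries, a list of its own where there are three numbers: the shift along the world's x, y, z scaled (see below), then the turn, a rotation vector about the world's x, y, z scaled (see below), then the gripper's target within -1 to 1 (shut at 1, half-way at 0, fully open at -1). In form: [[[x, y, z], [wx, wy, wz], claw], ...]. A call has 1 to 20 rows; each row is the pose to reach, as a shift and turn from the pose commanded when the call began; what a row does not reach only later rows make up. The controller multiplies each number of a shift by 10 cm and each number of a turn by 120 degrees. A row lasts 1/10 s, in which the tool goes at most 50 mm and 8.59 degrees, less where a joint would pass 70% of its speed; a pose out of reach is approached as far as the arm can. A call with a number of a shift or a turn outside -1 to 1 is refused whole. A call with a gripper value outside its range is refused whole. The fingers move at their own pace and stop on an object; the grip force is fixed at half the most. Time passes only in rows, so rows that repeat a pose let the fingers close. It gives the time, the measured TCP pose, the force, the opening and the grip force at its end, in the units of the state.
- read_state(): the state, without advancing time (a new reading comes with each control period).
- get_image(name): name is "scene" or "top" or "wrist"; returns a dict with "frame" (480x640x3 uint8, red, green, blue), "range_z" (480x640 float32, mm along the optical axis (not along the pixel's ray), 0 where there is no reading), "fx", "fy", "cx", "cy" (pixels), "distortion" ([k1, k2, p1, p2, k3] as OpenCV has them; the pictures are not rectified), "R" (3x3) and "t" (3): a world point X has camera coordinates R X + t. Camera axes: x right, y down, z forward; pixel columns grow to the right and rows downward; lengths in mm; the calibration is good to about 2 mm. A picture is of the moment at which its call begins.
- job_done(): hands the job in; it is judged then, once.
The state is a dict: "clock": time; "joints": joint angles; "joint_vel": joint speeds; "joint_efforts": joint torques, N m; "position": TCP position; "ee_rot": TCP orientation; "contact_force": force on the tool from outside, world axes, zero at the start; "wrist_torque": the same for the moment, N m; "gripper_width": finger opening in mm; "grasp_force": force on a finger pad.
Only numpy, scipy, OpenCV 4.12 (cv2) and the standard library are available. Lean on these libraries where they do the work, as an engineer would, in place of code of your own. Each camera call takes 0.05 s, during which the arm holds its last target. There are 200 camera calls.

## Working session

There is one attempt and no reset: what is moved stays moved. The work goes in short steps, Python scripts to look and compute and a shell command to move; the robot and the scene stay as the last step left them, time stands still between calls to the robot, and variables do not carry over. Pictures are saved under pics/ and viewed, at most 10 in all, crops included, and the job is handed in when it is done.

```bash
mkdir -p pics; ls
cat > h.py <<'E'
import numpy as np, cv2
from bench import read_state, get_image
def grab(n,f=None):
    im=get_image(n); np.savez(f'/tmp/{f or n}.npz',**{k:np.array(v) for k,v in im.items()})
    if f: cv2.imwrite(f'pics/{f}.png',im['frame'][:,:,::-1])
    return im
def load(f): return dict(np.load(f'/tmp/{f}.npz'))
def KD(im): return np.array([[im['fx'],0,im['cx']],[0,im['fy'],im['cy']],[0,0,1.]],float),np.array(im['distortion'],float)
def onplane(im,uv,z):
    K,d=KD(im); n=cv2.undistortPoints(np.array(uv,float).reshape(-1,1,2),K,d).reshape(-1,2)
    R=np.array(im['R']);t=np.array(im['t']).ravel()
    c=-R.T@t; r=np.c_[n,np.ones(len(n))]@R
    return c+r*((z-c[2])/r[:,2])[:,None]
def cloud(im):
    K,d=KD(im); v,u=np.mgrid[:480,:640]
    n=cv2.undistortPoints(np.stack([u,v],-1).reshape(-1,1,2).astype(float),K,d).reshape(-1,2)
    z=np.array(im['range_z'],float).ravel(); P=np.c_[n*z[:,None],z]
    P=(P-np.array(im['t']).ravel())@np.array(im['R']); P[z==0]=np.nan
    return P.reshape(480,640,3)
def proj(im,X):
    K,d=KD(im); return cv2.projectPoints(np.array(X,float).reshape(-1,1,3),cv2.Rodrigues(np.array(im['R'],float))[0],np.array(im['t'],float),K,d)[0].reshape(-1,2)
E
python3 - <<'E'
from h import *
for n in('scene','top','wrist'): 
    im=grab(n,n+'0'); R=np.array(im['R']); print(n,-R.T@np.array(im['t']).ravel(),R[2],im['fx'])
print(read_state())
E
```

```text
pics
scene [1313.91368905  -10.62373907  653.67907295] [-0.80015168 -0.06292643 -0.59648769] 479.2563759457866
top [ 511.27021431  -89.19031579 1004.42611162] [ 4.12693447e-02  5.09561157e-04 -9.99147928e-01] 449.007121753649
wrist [306.57978183 550.99507408 372.79192663] [-0.30559636  0.11821769 -0.94479386] 428.17796918865184
{'clock': 0.15, 'joints': array([ 1.45660153e+00,  3.85393036e-01,  6.95711128e-03, -3.63364472e-04,
       -1.19396687e+00, -2.58575482e-01]), 'joint_vel': array([ 0.00149172, -0.00278421,  0.00261084,  0.00298081, -0.00035496,
       -0.00027808]), 'joint_efforts': array([ 3.82849021e-04, -3.92680621e+01,  1.88582236e+01,  4.18860063e+00,
       -3.40730738e-03, -3.32767435e-06]), 'position': array([227.46195693, 581.6844321 , 230.47005643]), 'ee_rot': array([ 9.82667769e-01, -1.85373626e-01, -1.10505735e-04,  8.13322034e-04]), 'contact_force': array([ 0.57239113,  0.27261289, -0.23973442]), 'wrist_torque': array([ 0.00748358,  0.0613237 , -0.01742393]), 'grasp_force': 0.0, 'gripper_width': 85.57170844065612}
```

View pics/top0.png

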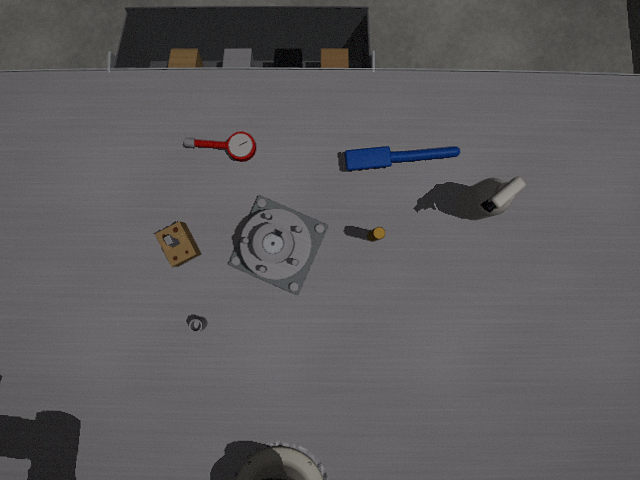

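View pics/scene0.png

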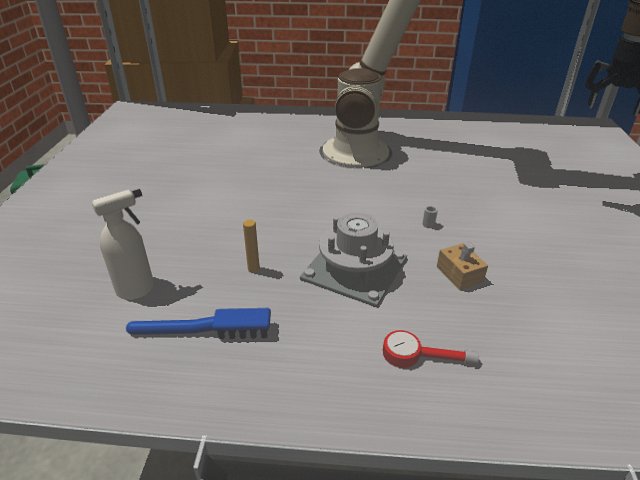

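Top view: block with key at (178,244), stand at (273,243), drift at (377,234); gauge, socket, brush and spray lie around them. The scene view agrees.

Run:
```python
from h import *
im=load('top0')
print('block',onplane(im,[(178,244)],45),'stand hub',onplane(im,[(273,243)],113),'drift',onplane(im,[(378,233)],120),'socket',onplane(im,[(196,325)],45))
f=im['frame'][:,:,::-1]
a=cv2.resize(f[190:300,145:345],None,fx=4,fy=4,interpolation=cv2.INTER_CUBIC)
a=np.clip(a.astype(float)*1.3,0,255).astype(np.uint8)
cv2.imwrite('pics/topcrop.png',a)
```

```text
block [[542.8988057  218.08535729  45.        ]] stand hub [[543.97769856   6.30642308 113.        ]] drift [[ 564.90397243 -201.50632036  120.        ]] socket [[370.26936802 176.36478286  45.        ]]
```

View pics/topcrop.png

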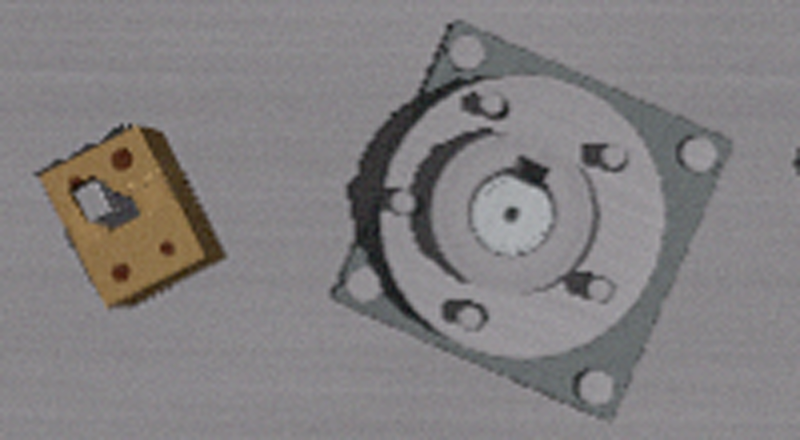

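Close-up of the top view: keyway notch at crop (533,170), shaft centre at (511,213), so outward is about -27° from world x; key head at crop (92,200).

```bash
python3 -m jog '[[[0.9,-1,0.2],[0,0,0],-1],[[0.9,-1,0.2],[0,0,0],-1],[[0.9,-1,0.2],[0,0,0],-1]]' && python3 -m jog '[[[0.9,-1,0.2],[0,0,0],-1],[[0.9,-1,0.2],[0,0,0],-1],[[0.9,-1,0.2],[0,0,0],-1]]' && python3 -m jog '[[[0.9,-1,0],[0,0,0],-1],[[0.9,-1,0],[0,0,0],-1],[[0.9,-1,0],[0,0,0],-1]]' && python3 -m jog '[[[0.7,-0.9,0],[0,0,0],-1],[[0.7,-0.9,0],[0,0,0],-1],[[0.7,-0.9,0],[0,0,0],-1],[[0.7,-0.9,0],[0,0,0],-1],[[0.7,-0.9,0],[0,0,0],-1]]'
python3 - <<'E'
from h import *
im=grab('wrist','w1'); print(read_state()['joint_vel'],read_state()['clock'])
E
```

```text
clock: 0.45
position: [318.6, 480.2, 251.4]
ee_rot: [0.983, -0.185, 0.0, 0.0]
contact_force: [-0.5, -0.4, 0.0]
gripper_width: 85.5
grasp_force: 0.0
clock: 0.75
position: [408.9, 379.8, 271.7]
ee_rot: [0.983, -0.186, 0.0, 0.0]
contact_force: [0.1, 0.5, 0.5]
gripper_width: 85.4
grasp_force: 0.0
clock: 1.05
position: [498.9, 279.6, 271.1]
ee_rot: [0.983, -0.186, -0.0, 0.0]
contact_force: [-0.7, 0.5, 0.2]
gripper_width: 85.2
grasp_force: 0.0
clock: 1.55
position: [567.2, 192.3, 270.9]
ee_rot: [0.983, -0.185, -0.0, 0.0]
contact_force: [-0.1, 0.0, 0.3]
gripper_width: 85.6
grasp_force: 0.0
[ 0.01605611 -0.0048992  -0.00049298  0.00031224  0.00048631  0.00335622] 1.6
```

View pics/w1.png

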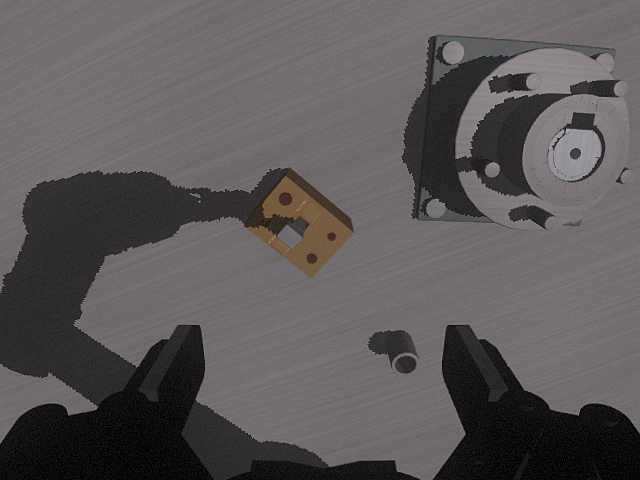

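The wrist view shows the block with the key head at (290,236), socket (402,360), stand at right with shaft centre (575,153) and keyway at (583,121).

Run:
```python
from h import *
im=load('w1');P=cloud(im);f=im['frame'].astype(int)
x,y,z=P[...,0],P[...,1],P[...,2]
def rect(m,n):
    pts=P[m][:,:2].astype(np.float32); r=cv2.minAreaRect(pts); print(n,m.sum(),np.round(r[0],1),np.round(r[1],1),r[2],'z',np.median(P[m][:,2]))
reg=(abs(x-545)<70)&(abs(y-218)<70)
top=reg&(abs(z-45)<5); rect(top,'blocktop')
kh=reg&(z>60); rect(kh,'key'); print(np.round(np.percentile(z[kh],[5,25,50,75,95]),1))
kt=reg&(z>76);rect(kt,'keytop')
b=(np.hypot(x-544,y-6)<60)&(z>107); 
pts=P[b][:,:2].astype(np.float32); print('boss',cv2.minEnclosingCircle(pts),np.median(P[b][:,2]),cv2.minAreaRect(pts))
# 2 crops
a=cv2.resize(f[165:285,240:360].astype(np.uint8)[:,:,::-1],(560,560),interpolation=cv2.INTER_CUBIC)
s=load('scene0')['frame'][235:295,430:490,::-1]
s=cv2.resize(s,(240,560),interpolation=cv2.INTER_CUBIC) if 0 else cv2.resize(s[:, :26+20],(240,313),interpolation=cv2.INTER_CUBIC)
o=np.zeros((560,800,3),np.uint8);o[:,:560]=np.clip(a*1.2,0,255);o[:313,560:]=np.clip(s*1.2,0,255)
cv2.imwrite('pics/keycrop.png',o)
for p in [(290,236)]: print(P[p[1],p[0]],onplane(im,[p],82))
```

```text
blocktop 5154 [545.  224.5] [80.6 60.7] 27.987409591674805 z 44.86497077064817
key 28708 [564.1 209.7] [119.7  56.3] 68.44671630859375 z 337.7346568089606
[291.7 318.7 337.7 347.2 353. ]
keytop 28606 [564.1 209.7] [119.7  56.3] 68.44671630859375 z 337.7841099286388
boss ((546.14208984375, 7.073241710662842), 41.13536071777344) 114.19945062583616 ((545.7145385742188, 7.514900207519531), (80.88397216796875, 80.14884948730469), 58.60190963745117)
[552.00465803 227.56832762  80.62397439] [[552.3950742 227.294748   82.       ]]
```

View pics/keycrop.png

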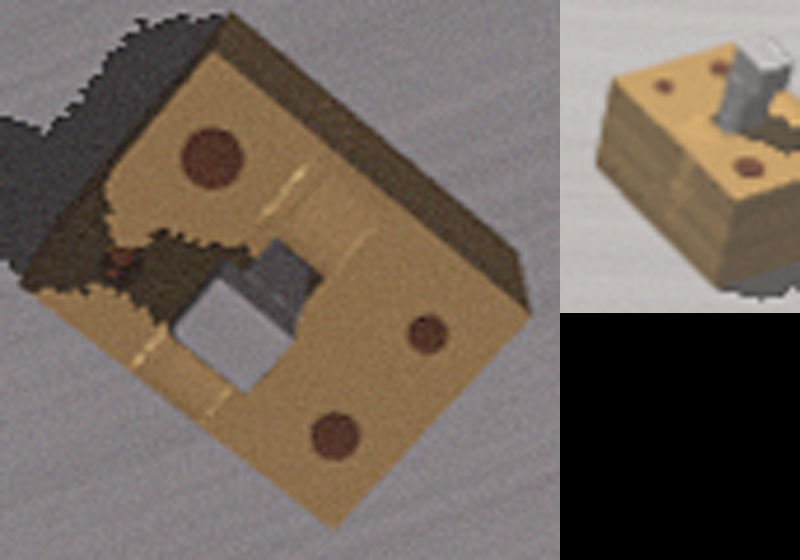

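Key head top appears at crop corners (175,325),(222,275),(295,340),(245,392): its long side (key x) lies along the block's long axis; its sign I take from depth.

Run:
```python
from h import *
a=np.deg2rad(28);u=np.array([np.cos(a),np.sin(a)]);v=np.array([u[1],-u[0]])
for n in('scene0','w1','top0'):
    P=cloud(load(n)).reshape(-1,3);P=P[(np.hypot(P[:,0]-552,P[:,1]-227)<25)]
    print(n)
    for lo,hi in((50,55),(55,60),(60,66),(66,72),(72,78),(78,86)):
        q=P[(P[:,2]>lo)&(P[:,2]<hi)]
        if len(q)<3: continue
        U=q[:,:2]@u-np.array([552,227])@u;V=q[:,:2]@v-np.array([552,227])@v
        print(lo,hi,len(q),np.round(np.percentile(U,[0,10,50,90,100]),1),np.round(np.percentile(V,[0,10,50,90,100]),1))
im=load('w1');P=cloud(im);m=(np.hypot(P[...,0]-552,P[...,1]-227)<25)&(P[...,2]>76)&(P[...,2]<90)
r=cv2.minAreaRect(P[m][:,:2].astype(np.float32));print(r,np.median(P[m][:,2]),m.sum())
```

```text
scene0
50 55 18 [-11.4  -8.2  -1.    1.4   1.4] [-6.2 -4.3  3.   5.8  6.3]
55 60 16 [-8.9 -7.7  0.9  2.1  3.7] [-8.1 -6.5  3.9  5.5  6.2]
60 66 19 [-10.4  -7.    0.9   2.2   2.8] [-9.9 -4.4  3.5  5.5  6.2]
66 72 22 [-9.2 -5.8  1.7  7.5  8.5] [-11.2  -5.8   3.5   5.6   6.4]
72 78 28 [-9.4 -7.7  3.4  8.5  9.9] [-8.7 -4.2  3.3  5.1  5.4]
78 86 58 [-10.1  -6.8   1.3   7.6  10.9] [-9.  -6.6  0.7  4.7  5.5]
w1
50 55 20 [-9.  -7.  -3.4  1.3  1.6] [4.7 5.5 5.8 6.1 6.1]
55 60 21 [-9.5 -9.1 -3.6  1.1  1.9] [5.5 5.6 5.9 6.  6.1]
60 66 27 [-8.5 -7.6 -3.5  1.8  2.7] [5.3 5.6 5.8 6.1 6.3]
66 72 40 [-9.1 -7.4  0.5  8.7  9. ] [-7.1  4.7  5.7  6.   6.2]
72 78 57 [-8.3 -5.9  1.5  9.   9.1] [-7.3 -0.2  5.8  6.   6.3]
78 86 378 [-8.9 -6.9  0.4  7.7  9.2] [-8.2 -6.3 -0.5  5.1  6.2]
top0
50 55 13 [-21.9 -11.8  -8.3  -1.1   4. ] [-7.4 -2.6  5.1  8.8 23.3]
55 60 7 [-11.  -11.  -10.6  -1.7   1.1] [-8.7 -6.6  4.5  5.   5.4]
60 66 5 [-10.3  -8.8  -4.1  -0.5   0.7] [-6.  -1.6  4.9  5.6  6. ]
66 72 12 [-11.3 -11.1  -9.    0.    5.3] [-5.8 -1.4  4.6  5.2  5.5]
72 78 10 [-11.2 -10.7  -8.6   2.5   4.8] [-9.9 -6.9  4.1  5.7  5.8]
78 86 66 [-10.7  -9.5  -1.6   5.8   7.7] [-8.7 -6.7 -1.5  4.7  5.5]
((551.6731567382812, 227.92138671875), (18.020862579345703, 14.425239562988281), 27.390426635742188) 81.45547192428855 400
```

```bash
python3 -m jog '[[[-0.157,0.357,-1],[0,0,0.407],-1],[[-0.157,0.357,-1],[0,0,0.407],-1],[[-0.157,0.357,-1],[0,0,0.407],-1],[[-0.157,0.357,-1],[0,0,0.407],-1],[[-0.157,0.357,-1],[0,0,0.407],-1],[[-0.157,0.357,-1],[0,0,0.407],-1],[[-0.157,0.357,-1],[0,0,0.407],-1],[[-0.157,0.357,-1],[0,0,0.407],-1]]'
python3 - <<'E'
from h import *
im=grab('wrist','w2');P=cloud(im);m=(np.hypot(P[...,0]-552,P[...,1]-227)<22)&(P[...,2]>77)&(P[...,2]<90)
r=cv2.minAreaRect(P[m][:,:2].astype(np.float32));print(r,np.median(P[m][:,2]),m.sum())
s=read_state();print(s['position'],s['joints'],s['ee_rot'])
from scipy.spatial.transform import Rotation as R
M=R.from_quat(s['ee_rot']).as_matrix();print(np.degrees(np.arctan2(M[1,1],M[0,1])))
E
```

```text
clock: 2.4
position: [551.3, 228.9, 171.5]
ee_rot: [0.971, 0.237, 0.0, -0.0]
contact_force: [0.4, -0.3, -0.0]
gripper_width: 85.4
grasp_force: 0.0
((551.9605712890625, 228.3166961669922), (18.253814697265625, 13.456270217895508), 27.655275344848633) 81.65889472551751 741
[551.41954301 228.6269355  171.51980246] [ 6.64020869e-01  3.84960986e-01 -1.49702636e-01 -5.85021236e-05
 -1.03582177e+00  1.38601817e+00] [ 9.71431436e-01  2.37320333e-01  1.31313601e-04 -8.69517734e-05]
-62.5431226203213
```

```bash
python3 -m jog '[[[0.005,-0.003,-0.4],[0,0,0],-1],[[0.005,-0.003,-0.8],[0,0,0],-1],[[0.005,-0.003,-1],[0,0,0],-1]]' && python3 -m jog '[[[0,0,-0.12],[0,0,0],-1],[[0,0,-0.12],[0,0,0],-1],[[0,0,-0.12],[0,0,0],1],[[0,0,-0.12],[0,0,0],1],[[0,0,-0.12],[0,0,0],1],[[0,0,-0.12],[0,0,0],1],[[0,0,-0.12],[0,0,0],1],[[0,0,-0.12],[0,0,0],1],[[0,0,-0.12],[0,0,0],1],[[0,0,-0.12],[0,0,0],1],[[0,0,-0.12],[0,0,0],1],[[0,0,-0.12],[0,0,0],1]]'
```

```text
clock: 2.75
position: [550.4, 226.7, 68.2]
ee_rot: [0.972, 0.237, -0.002, 0.001]
contact_force: [0.8, 0.7, -0.6]
gripper_width: 85.5
grasp_force: 0.0
clock: 3.95
position: [552.8, 227.6, 60.0]
ee_rot: [0.971, 0.238, 0.001, -0.0]
contact_force: [-1.4, -1.2, 5.0]
gripper_width: 12.7
grasp_force: 59.8
```

```bash
python3 -m jog '[[[0,0,0.2],[0,0,0],1],[[0,0,0.5],[0,0,0],1],[[0,0,1],[0,0,0],1],[[0,0,1],[0,0,0],1]]' && python3 -m jog '[[[0,-0.2,0.5],[0,0,-0.2],1],[[-0.05,-0.6,0.5],[0,0,-0.4],1],[[-0.1,-1,0.5],[0,0,-0.454],1],[[-0.1,-1,0.5],[0,0,-0.454],1],[[-0.1,-1,0.5],[0,0,-0.454],1],[[-0.1,-1,0.5],[0,0,-0.454],1],[[-0.1,-1,0.5],[0,0,-0.454],1],[[-0.1,-1,0.5],[0,0,-0.454],1]]' && python3 -m jog '[[[-0.04,-0.5,0],[0,0,0],1],[[-0.08,-1,0],[0,0,0],1],[[-0.08,-1,0],[0,0,0],1],[[-0.08,-1,0],[0,0,0],1],[[-0.08,-1,0],[0,0,0],1]]'
python3 - <<'E'
from h import *
grab('wrist','w3');s=read_state();print(s['position'],s['ee_rot'])
E
```

```text
clock: 4.35
position: [556.1, 229.6, 166.0]
ee_rot: [0.971, 0.238, 0.007, -0.002]
contact_force: [0.3, -0.2, 0.4]
gripper_width: 12.6
grasp_force: 59.1
clock: 5.15
position: [542.0, 127.3, 208.3]
ee_rot: [0.972, -0.234, -0.001, 0.0]
contact_force: [-0.0, 0.8, -1.7]
gripper_width: 12.6
grasp_force: 59.1
clock: 5.65
position: [534.5, 27.9, 209.0]
ee_rot: [0.972, -0.233, -0.0, -0.0]
contact_force: [-0.1, 0.7, -0.7]
gripper_width: 12.8
grasp_force: 59.2
[534.55851519  28.26449785 209.07855674] [ 9.72534373e-01 -2.32759281e-01 -6.46790416e-05 -7.68641169e-05]
```

View pics/w3.png

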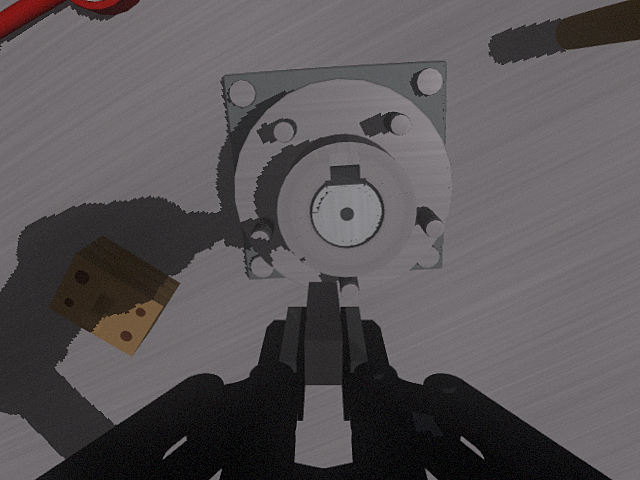

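Keyway mouth is seen clear at cols 330-360, rows 150-185; shaft centre (347,213); held key's tip edge at row 283, cols 310-340.

```bash
cat > m.py <<'E'
from h import *
im=load('w3');P=cloud(im);g=im['frame'].mean(2).astype(np.float32)
x,y,z=P[...,0],P[...,1],P[...,2]
b=(np.hypot(x-544,y-6)<60)&(abs(z-114)<2.5)
e=cv2.minEnclosingCircle(P[b][:,:2].astype(np.float32));print('boss enc',e,np.median(z[b]))
B=np.array(e[0])
# mouth region: pixels below the face inside radius 38, outside shaft
d=P[...,:2]-B; r=np.hypot(d[...,0],d[...,1]); th=np.degrees(np.arctan2(d[...,1],d[...,0]))
m=(z<108)&(r<37)&(abs(th+27)<40); print(m.sum())
for a0 in(-27.,):
    for it in range(3):
        a=np.deg2rad(a0);X=np.array([np.cos(a),np.sin(a)]);Y=np.array([-X[1],X[0]])
        def prof(us,vs):
            pts=np.array([[*(B+u*X+v*Y),115.] for u in us for v in vs])
            uv=proj(im,pts).astype(np.float32).reshape(len(us),len(vs),2)
            return cv2.remap(g,uv,None,cv2.INTER_LINEAR)
        us=np.arange(15,34,.5);vs=np.arange(-14,14.1,.5);I=prof(us,vs)
        # side edges in the dark part
        L=[];
        for i,u in enumerate(us):
            if 17<=u<=22:
                gr=np.diff(I[i]);L.append((u,vs[gr[:28].argmin()]+.25,vs[28+gr[28:].argmax()]+.25))
        L=np.array(L);c=(L[:,1]+L[:,2])/2;sl=np.polyfit(L[:,0],c,1);print('a',a0,'side',np.median(L[:,1:],0))
        a0+=np.degrees(np.arctan2(np.median(c),20))
print('y prof u=19');print(np.c_[vs,I[8]].round(0)[10:48].astype(int).T)
print('x prof');print(np.c_[us,I[:,24:33].mean(1)].round(1).T)
# key
K=(np.hypot(x-534.5,y-28)<45)&(z>150)&(z<225)&(g<140)
vv,uu=np.nonzero(K);print('tip edge px',vv.min())
for zz in(155,157,159): print(zz,onplane(im,[(309.5,282.5),(340.5,282.5)],zz).round(1).tolist())
for row in range(280,400,8):
    q=P[row,314:338];print(row,np.nanmedian(q,0).round(1),end=' ')
E
python3 m.py
```

```text
boss enc ((545.9002685546875, 7.499608516693115), 40.423038482666016) 114.43368805809858
556
a -27.0 side [-10.25   9.25]
a -27.0 side [-10.25   9.25]
a -27.0 side [-10.25   9.25]
y prof u=19
[[-9 -8 -8 -8 -7 -6 -6 -6 -5 -4 -4 -4 -3 -2 -2 -2 -1  0  0  0  1  2  2  2
   3  4  4  4  5  6  6  6  7  8  8  8  9 10]
 [50 50 57 54 55 56 54 54 59 60 62 59 57 56 60 59 55 56 57 51 60 59 58 57
  58 60 61 61 60 51 47 54 58 58 59 59 64 74]]
x prof
[[ 15.   15.5  16.   16.5  17.   17.5  18.   18.5  19.   19.5  20.   20.5
   21.   21.5  22.   22.5  23.   23.5  24.   24.5  25.   25.5  26.   26.5
   27.   27.5  28.   28.5  29.   29.5  30.   30.5  31.   31.5  32.   32.5
   33.   33.5]
 [137.9 128.4 135.1  96.   62.6  55.8  58.   58.1  57.1  60.6  59.3  57.4
   55.1  53.3  53.5  54.9  54.7  54.   52.7  54.5  54.8  54.6  51.   45.7
   46.6  70.4 124.1 120.4 116.8 117.  117.6 118.1 118.4 117.9 117.1 116.8
  117.4 117.7]]
tip edge px 282
155 [[532.5, 36.8, 155.0], [525.4, 22.9, 155.0]]
157 [[533.3, 36.4, 157.0], [526.3, 22.6, 157.0]]
159 [[534.1, 35.9, 159.0], [527.1, 22.3, 159.0]]
280 [494.2  46.8  66.9] 288 [530.7  28.5 166.2] 296 [532.3  28.  177.6] 304 [533.5  27.5 187.9] 312 [534.3  27.1 196.8] 320 [535.8  26.4 206. ] 328 [541.6  23.5 222.6] 336 [541.4  23.5 227.9] 344 [540.3  24.3 230.6] 352 [537.7  25.7 230.7] 360 [534.9  26.9 230.6] 368 [532.2  28.2 230.7] 376 [529.1  29.7 230.8] 384 [526.1  31.4 230.7] 392 [356.5 116.2  -0.5]
```

```bash
cat >> m.py <<'E'
print()
for i,u in enumerate(us):
    if 20<=u<=27:
        I1=I[i]; D=np.where(I1<88)[0]; print(u,[round(float(np.interp(88,[I1[D[0]],I1[D[0]-1]],[vs[D[0]],vs[D[0]-1]])),2), round(float(np.interp(88,[I1[D[-1]],I1[D[-1]+1]],[vs[D[-1]],vs[D[-1]+1]])),2)])
for v in(-6,-4,-2,0,2,4,6):
    j=int((v+14)*2); c=I[:,j]; k=np.where(c[20:]>90)[0][0]+20; k2=np.where(c[:12]>95)[0][-1]
    print('v',v,'outer',us[k]-.5*(c[k]-90)/(c[k]-c[k-1]),'inner',us[k2]+.5*(c[k2]-95)/(c[k2]-c[k2+1]))
# key head/face yaw in hand
K=(np.hypot(x-533,y-28)<25)&(z>229)&(z<233);r=cv2.minAreaRect(P[K][:,:2].astype(np.float32));print('head',r,np.median(z[K]),K.sum())
E
python3 m.py | tail -24
```

```text
280 [494.2  46.8  66.9] 288 [530.7  28.5 166.2] 296 [532.3  28.  177.6] 304 [533.5  27.5 187.9] 312 [534.3  27.1 196.8] 320 [535.8  26.4 206. ] 328 [541.6  23.5 222.6] 336 [541.4  23.5 227.9] 344 [540.3  24.3 230.6] 352 [537.7  25.7 230.7] 360 [534.9  26.9 230.6] 368 [532.2  28.2 230.7] 376 [529.1  29.7 230.8] 384 [526.1  31.4 230.7] 392 [356.5 116.2  -0.5] 
20.0 [-10.41, 9.31]
20.5 [-7.37, 9.33]
21.0 [-7.22, 9.36]
21.5 [-7.21, 9.34]
22.0 [-7.22, 9.33]
22.5 [-7.19, 9.43]
23.0 [-7.1, 9.56]
23.5 [-7.06, 9.52]
24.0 [-7.04, 9.55]
24.5 [-7.05, 9.7]
25.0 [-6.98, 9.73]
25.5 [-6.97, 9.78]
26.0 [-6.96, 9.81]
26.5 [-6.94, 9.75]
27.0 [-6.89, 9.28]
v -6 outer 28.111317813396454 inner 16.87186849117279
v -4 outer 27.882138431072235 inner 16.82833695411682
v -2 outer 27.759956017136574 inner 16.65075822174549
v 0 outer 27.679895132780075 inner 16.579108953475952
v 2 outer 27.489728577435017 inner 16.39724290370941
v 4 outer 27.370148241519928 inner 16.257513493299484
v 6 outer 27.223950535058975 inner 16.097014896571636
head ((535.4070434570312, 27.644800186157227), (40.01537322998047, 22.617778778076172), 63.5482177734375) 230.67375848913187 2313
```

```bash
python3 -m jog '[[[0.365,-0.309,0],[-0.007,-0.017,0.031],1],[[0.365,-0.309,0],[-0.007,-0.017,0.031],1],[[0.365,-0.309,-0.27],[-0.007,-0.017,0.031],1],[[0.365,-0.309,-0.27],[-0.007,-0.017,0.031],1],[[0.365,-0.309,-0.27],[-0.007,-0.017,0.031],1],[[0.365,-0.309,-0.27],[-0.007,-0.017,0.031],1]]'
python3 - <<'E'
from h import *
im=grab('wrist','w4');s=read_state();print(s['position'],s['ee_rot'])
a=cv2.resize(im['frame'][200:400,220:460,::-1],(720,600),interpolation=cv2.INTER_CUBIC)
cv2.imwrite('pics/w4c.png',np.clip(a*1.5,0,255))
E
```

```text
clock: 6.3
position: [571.6, -2.7, 183.4]
ee_rot: [0.979, -0.201, 0.02, 0.003]
contact_force: [0.6, 0.2, -0.1]
gripper_width: 12.3
grasp_force: 59.2
[571.5535825   -2.81761231 183.54529376] [ 0.97934813 -0.20117285  0.019995    0.00262956][ WARN:0@1.731] global loadsave.cpp:1063 imwrite_ Unsupported depth image for selected encoder is fallbacked to CV_8U.
```

View pics/w4c.png

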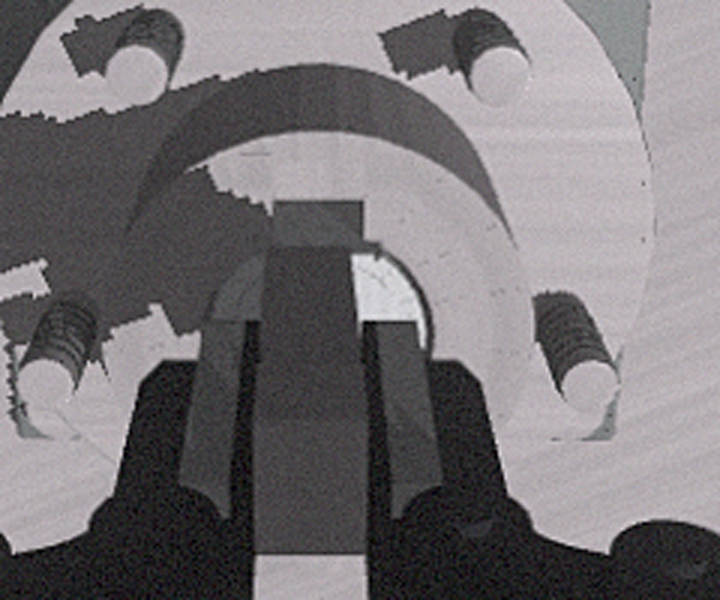

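Close-up: mouth outer edge at crop row 200, cols 273-364; key tip's outer edge at row 247, cols ~265-355.

```bash
cat > m4.py <<'E'
from h import *
im=load('w4');P=cloud(im);g=im['frame'].mean(2)
print('mouth profile row 274',[int(v) for v in g[274,304:350]])
print('key row 285',[int(v) for v in g[285,300:350]])
print('col326 rows 260-290',[int(v) for v in g[260:290,326]])
a=np.deg2rad(-23.2);X=np.array([np.cos(a),np.sin(a)]);Y=np.array([-X[1],X[0]])
def c(p,z):
    q=onplane(im,[p],z)[0,:2]-[566.3,-1.65]; return (q@X).round(2),(q@Y).round(2)
px=lambda u,v:(220+(u+.5)/3-.5,200+(v+.5)/3-.5)
print('outer corners',c(px(273,200),115),c(px(364,200),115))
for z in(129,131,133):print('tip',z,c(px(265,247),z),c(px(354,247),z))
for row in range(284,345,5):
    q=np.nanmedian(P[row,314:334],0);print(row,((q[:2]-[566.3,-1.65])@X).round(2),((q[:2]-[566.3,-1.65])@Y).round(2),q[2].round(1))
for z in (140,160,180,):
    for s in(-7,7):pass
E
python3 m4.py
```

```text
mouth profile row 274 [51, 47, 49, 49, 55, 46, 45, 53, 56, 53, 53, 52, 51, 49, 51, 58, 57, 57, 55, 57, 56, 60, 59, 51, 56, 57, 59, 57, 60, 57, 56, 54, 51, 50, 49, 52, 36, 91, 122, 116, 118, 115, 116, 119, 116, 120]
key row 285 [50, 48, 47, 51, 52, 52, 51, 53, 47, 39, 38, 41, 38, 41, 38, 42, 41, 43, 40, 41, 38, 46, 34, 42, 40, 46, 37, 48, 40, 42, 46, 47, 48, 43, 44, 39, 55, 110, 138, 130, 128, 131, 127, 135, 108, 53, 64, 81, 83, 73]
col326 rows 260-290 [121, 118, 116, 119, 122, 121, 100, 51, 52, 62, 53, 55, 53, 53, 59, 56, 55, 62, 57, 54, 60, 62, 45, 42, 41, 37, 42, 39, 41, 34]
outer corners (np.float64(5.0), np.float64(8.06)) (np.float64(5.01), np.float64(-8.1))
tip 129 (np.float64(1.78), np.float64(9.0)) (np.float64(1.79), np.float64(-5.94))
tip 131 (np.float64(2.61), np.float64(8.92)) (np.float64(2.61), np.float64(-5.87))
tip 133 (np.float64(3.43), np.float64(8.84)) (np.float64(3.44), np.float64(-5.8))
284 3.16 1.16 134.5
289 3.62 1.12 142.5
294 4.12 1.17 149.1
299 4.87 1.14 155.6
304 5.42 1.14 162.5
309 5.52 1.12 167.5
314 6.02 1.11 173.1
319 6.55 1.11 178.6
324 12.84 1.07 194.7
329 12.68 1.07 198.0
334 12.79 1.1 201.5
339 12.59 1.14 204.0
344 11.21 1.05 205.2
```

```bash
python3 -m jog '[[[-0.013,-0.013,0],[0,0,0],1],[[-0.013,-0.013,-0.1],[0,0,0],1],[[-0.013,-0.013,-0.15],[0,0,0],1],[[-0.013,-0.013,-0.18],[0,0,0],1],[[-0.013,-0.013,-0.21],[0,0,0],1],[[-0.013,-0.013,-0.24],[0,0,0],1],[[-0.013,-0.013,-0.24],[0,0,0],1]]'
```

```text
clock: 7.05
position: [569.3, -4.8, 157.7]
ee_rot: [0.979, -0.202, 0.019, 0.003]
contact_force: [-0.1, -0.1, -0.7]
gripper_width: 12.6
grasp_force: 59.2
```

```bash
python3 -m jog '[[[0,0,-0.04],[0,0,0],1],[[0,0,-0.08],[0,0,0],1],[[0,0,-0.12],[0,0,0],1],[[0,0,-0.12],[0,0,0],1]]'
python3 - <<'E'
from h import *
im=grab('wrist','w5');P=cloud(im)
a=np.deg2rad(-23.2);X=np.array([np.cos(a),np.sin(a)]);Y=np.array([-X[1],X[0]])
for row in range(270,345,6):
    q=np.nanmedian(P[row,314:334],0);print(row,((q[:2]-[566.3,-1.65])@X).round(2),((q[:2]-[566.3,-1.65])@Y).round(2),q[2].round(1))
s=read_state();print(s['contact_force'],s['position'],s['wrist_torque'])
E
```

```text
clock: 7.45
position: [569.2, -4.7, 145.5]
ee_rot: [0.979, -0.202, 0.018, 0.003]
contact_force: [0.4, -0.1, -0.5]
gripper_width: 12.7
grasp_force: 59.2
270 15.9 -1.69 114.7
276 13.12 -1.69 114.7
282 9.9 -1.98 114.6
288 6.93 -1.71 114.4
294 2.89 -1.69 111.2
300 3.44 -1.79 119.1
306 3.91 -1.7 126.2
312 4.58 -1.64 133.5
318 4.98 -1.68 139.3
324 11.52 -1.69 156.6
330 11.6 -1.73 161.0
336 11.71 -1.74 164.7
342 10.77 -1.64 167.3
[ 0.41569936  0.35157129 -0.09093094] [569.4333888   -4.77150531 145.93660531] [-0.01939233  0.08441991 -0.01536563]
```

```bash
for i in 1; do python3 -m jog '[[[0,0,-0.03],[0,0,0],1],[[0,0,-0.06],[0,0,0],1],[[0,0,-0.09],[0,0,0],1],[[0,0,-0.09],[0,0,0],1]]'; done; python3 -m jog '[[[0,0,-0.02],[0,0,0],1],[[0,0,-0.04],[0,0,0],1],[[0,0,-0.04],[0,0,0],1]]'
```

```text
clock: 7.9
position: [569.3, -4.8, 136.7]
ee_rot: [0.979, -0.202, 0.019, 0.003]
contact_force: [-0.1, -0.0, -1.3]
gripper_width: 12.8
grasp_force: 59.2
clock: 8.2
position: [569.4, -4.8, 133.0]
ee_rot: [0.979, -0.202, 0.019, 0.003]
contact_force: [-0.3, 0.0, -1.1]
gripper_width: 12.7
grasp_force: 59.2
```

```bash
python3 -m jog '[[[0,0,0],[0,0,0],0.6],[[0,0,0],[0,0,0],0.3],[[0,0,0],[0,0,0],0],[[0,0,0],[0,0,0],0],[[0,0,0],[0,0,0],0],[[0,0,0],[0,0,0],0]]' && python3 -m jog '[[[0,0,0.3],[0,0,0],0],[[0,0,0.6],[0,0,0],0],[[-0.1,0.05,1],[0.007,0.017,0],-1],[[-0.3,0.13,1],[0.007,0.017,0],-1],[[-0.3,0.13,1],[0.007,0.017,0],-1],[[-0.3,0.13,1],[0.007,0.017,0],-1]]'
python3 - <<'E'
from h import *
im=grab('wrist','w6')
cv2.imwrite('pics/w6c.png',cv2.resize(np.clip(im['frame'][100:340,160:480,::-1]*1.4,0,255).astype(np.uint8),(800,600),interpolation=cv2.INTER_CUBIC))
P=cloud(im);q=P-[566.3,-1.65,0]
a=np.deg2rad(-23.2);X=np.array([np.cos(a),np.sin(a)]);Y=np.array([-X[1],X[0]])
U=q[...,:2]@X;V=q[...,:2]@Y;Z=P[...,2]
m=(abs(U)<25)&(abs(V)<20)&(Z>120)&(Z<180);zt=np.percentile(Z[m],90);print('ztop',zt)
for lo,hi in((zt-2,zt+3),(zt-12,zt-4),(118,zt-16)):
    k=m&(Z>lo)&(Z<hi)
    if k.sum(): print(lo,k.sum(),np.percentile(U[k],[1,50,99]).round(1),np.percentile(V[k],[1,50,99]).round(1))
k=m&(Z>zt-2);print(cv2.minAreaRect(P[k][:,:2].astype(np.float32)))
E
```

```text
clock: 8.8
position: [569.6, -4.8, 133.4]
ee_rot: [0.979, -0.202, 0.019, 0.003]
contact_force: [-0.5, 0.1, -0.6]
gripper_width: 42.7
grasp_force: 0.0
clock: 9.4
position: [539.3, 8.3, 233.2]
ee_rot: [0.979, -0.202, 0.0, -0.001]
contact_force: [0.5, -0.2, 0.6]
gripper_width: 85.2
grasp_force: 0.0
ztop 143.49044419603314
141.49044419603314 770 [-6.2  2.8 11.5] [-7.9 -1.2  5.5]
131.49044419603314 66 [10.6 11.4 11.7] [-8.  -1.2  5.5]
((568.1414184570312, -3.992680549621582), (13.819613456726074, 17.983808517456055), 66.17816925048828)
```

View pics/w6c.png

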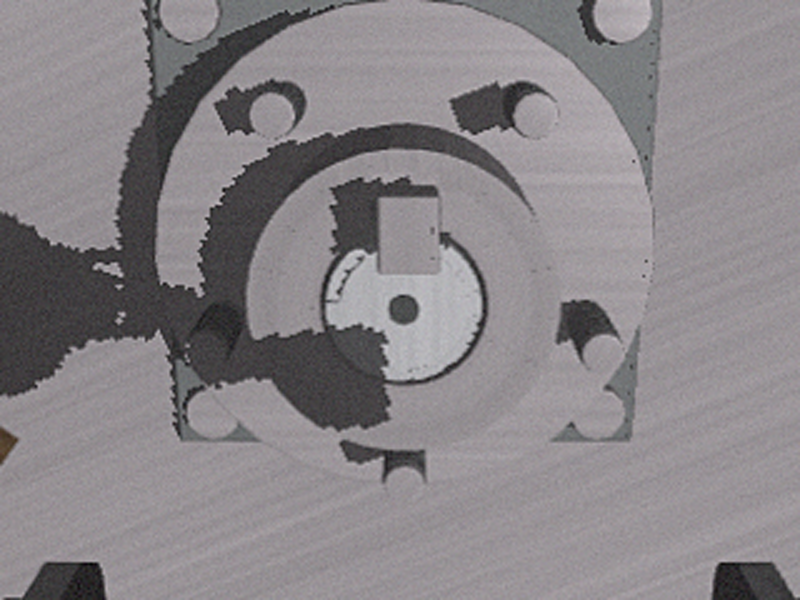

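Key stands in the keyway (head at crop (378-440,190-272)), overhang outward, top at z≈143.5 (tip ~45 mm deep). Now the drift.

```bash
python3 -m jog '[[[0.1,-0.5,0],[0,0,0],-1],[[0.1,-1,0],[0,0,0],-1],[[0.1,-1,0],[0,0,0],-1]]' && python3 -m jog '[[[0,-0.5,0],[0,0,0],-1],[[0,-1,0],[0,0,0],-1],[[0,-1,0],[0,0,0],-1],[[0,-1,0],[0,0,0],-1],[[0,-1,0],[0,0,0],-1]]'
cat > d.py <<'E'
from h import *
im=grab('wrist','w7');P=cloud(im);Z=P[...,2]
s=read_state();print(s['position'],s['joints'])
m=(np.hypot(P[...,0]-565,P[...,1]+201)<35)&(Z>116)&(Z<125)
print(m.sum(),cv2.minEnclosingCircle(P[m][:,:2].astype(np.float32)),P[m][:,:2].mean(0),np.median(Z[m]))
m=(np.hypot(P[...,0]-565,P[...,1]+201)<35)&(Z>10)&(Z<112);
for a in range(10,110,20):
    k=m&(abs(Z-a)<10); print(a,k.sum(),np.median(P[k],0) if k.any() else '')
E
python3 d.py
```

```text
clock: 9.75
position: [549.4, -96.2, 231.8]
ee_rot: [0.979, -0.205, -0.001, 0.0]
contact_force: [-0.2, 1.0, -0.2]
gripper_width: 85.4
grasp_force: 0.0
clock: 10.25
position: [549.6, -191.4, 232.5]
ee_rot: [0.979, -0.202, -0.001, -0.001]
contact_force: [0.2, 0.1, -0.7]
gripper_width: 85.2
grasp_force: 0.0
[ 549.71760201 -190.9176693   232.83157624] [-0.05676578  0.31098292 -0.09781785 -0.00138379 -1.1624911   1.22293892]
1218 ((566.7880249023438, -203.00669860839844), 12.522260665893555) [ 567.40445953 -202.96232788] 119.65516292046283
10 43 [ 577.54479889 -207.72223694   15.38892076]
30 103 [ 577.47189848 -206.84601362   30.23634732]
50 123 [ 577.52417103 -206.6439928    50.43022741]
70 146 [ 577.54451814 -206.53266836   69.83996366]
90 175 [ 577.40843776 -206.86442195   90.14469014]
```

```bash
python3 -m jog '[[[0.171,-0.12,-0.2],[0,0,0],-1],[[0.171,-0.12,-0.6],[0,0,0],-1],[[0.171,-0.12,-1],[0,0,0],-1],[[0.171,-0.12,-1],[0,0,0],-1]]' && python3 -m jog '[[[0,0,-0.4],[0,0,0],-1],[[0,0,-0.65],[0,0,0],-1],[[0,0,-0.65],[0,0,0],-1],[[0,0,-0.65],[0,0,0],0.2],[[0,0,-0.65],[0,0,0],0.3],[[0,0,-0.65],[0,0,0],0.4],[[0,0,-0.65],[0,0,0],0.5],[[0,0,-0.65],[0,0,0],0.6],[[0,0,-0.65],[0,0,0],1],[[0,0,-0.65],[0,0,0],1],[[0,0,-0.65],[0,0,0],1],[[0,0,-0.65],[0,0,0],1]]'
```

```text
clock: 10.7
position: [562.9, -201.6, 127.6]
ee_rot: [0.979, -0.201, -0.006, -0.001]
contact_force: [-0.4, -0.0, -0.5]
gripper_width: 85.2
grasp_force: 0.0
clock: 11.9
position: [567.7, -203.7, 69.9]
ee_rot: [0.979, -0.201, 0.001, -0.001]
contact_force: [-0.4, 2.4, 6.3]
gripper_width: 23.7
grasp_force: 59.0
```

```bash
python3 -m jog '[[[0,0,0.2],[0,0,0],1],[[0,0,0.6],[0,0,0],1],[[0,0,1],[0,0,0],1],[[0,0,1],[0,0,0],1]]' && python3 -m jog '[[[0,0.2,0.4],[0,0,0],1],[[0,0.5,0.8],[0,0,0],1],[[0,0.9,0.8],[0,0,0],1],[[0,1,0.8],[0,0,0],1],[[0,1,0.8],[0,0,0],1]]' && python3 -m jog '[[[0,0.4,0],[0,0,0],1],[[0,0.8,0],[0,0,0],1],[[-0.01,1,0],[0,0,0],1],[[-0.01,1,0],[0,0,0],1],[[-0.01,1,0],[0,0,0],1],[[-0.01,1,0],[0,0,0],1]]'
python3 - <<'E'
from h import *
im=grab('wrist','w8')
s=read_state();print(s['position'],s['contact_force'])
o=np.vstack([np.clip(im['frame'][150:450,120:520,::-1]*1.3,0,255)]).astype(np.uint8)
sc=grab('scene','s8')['frame'][140:290,270:470,::-1]
o=np.hstack([o,np.clip(cv2.resize(sc,(400,300))*1.2,0,255).astype(np.uint8)])
cv2.imwrite('pics/w8c.png',o)
E
```

```text
clock: 12.3
position: [569.8, -204.6, 173.7]
ee_rot: [0.979, -0.201, 0.006, -0.0]
contact_force: [1.0, -0.5, -4.0]
gripper_width: 23.4
grasp_force: 59.8
clock: 12.8
position: [565.2, -102.0, 245.8]
ee_rot: [0.98, -0.201, -0.002, -0.001]
contact_force: [0.4, -0.2, -5.4]
gripper_width: 23.1
grasp_force: 60.6
clock: 13.4
position: [565.3, -5.0, 247.1]
ee_rot: [0.979, -0.202, -0.001, -0.0]
contact_force: [0.3, -0.4, -4.7]
gripper_width: 23.4
grasp_force: 61.1
[565.37191575  -5.01045541 247.45413066] [ 1.06426783 -0.84083842 -4.81875906]
```

View pics/w8c.png

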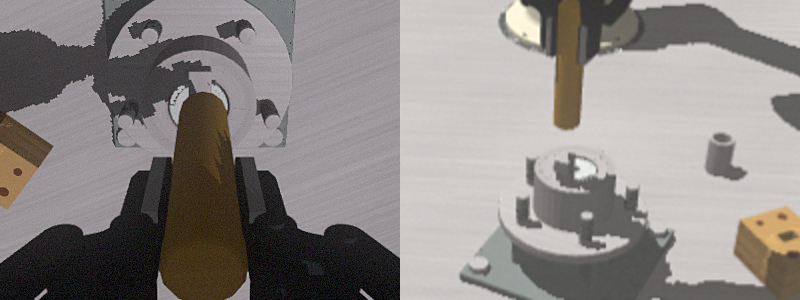

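Drift hangs upright over the key head, about 34 mm above it.

```bash
python3 -m jog '[[[0.01,0.01,-0.1],[0,0,0],1],[[0.01,0.01,-0.2],[0,0,0],1],[[0.01,0.01,-0.27],[0,0,0],1],[[0.01,0.01,-0.29],[0,0,0],1],[[0.01,0.01,-0.29],[0,0,0],1],[[0.01,0.01,-0.29],[0,0,0],1]]' && python3 -m jog '[[[0,0,-0.01],[0,0,0],1],[[0,0,-0.02],[0,0,0],1],[[0,0,-0.03],[0,0,0],1],[[0,0,-0.03],[0,0,0],1]]'
```

```text
clock: 14.1
position: [567.0, -2.7, 219.6]
ee_rot: [0.979, -0.202, 0.0, -0.001]
contact_force: [0.1, 0.2, -3.4]
gripper_width: 23.4
grasp_force: 61.0
clock: 14.5
position: [566.6, -2.7, 216.2]
ee_rot: [0.979, -0.202, -0.0, -0.001]
contact_force: [0.2, 0.5, -5.2]
gripper_width: 23.7
grasp_force: 61.0
```

```bash
python3 -m jog '[[[0,0,-0.01],[0,0,0],1],[[0,0,-0.02],[0,0,0],1],[[0,0,-0.02],[0,0,0],1]]'
```

```text
clock: 14.8
position: [566.6, -2.7, 214.1]
ee_rot: [0.979, -0.202, -0.0, -0.001]
contact_force: [0.3, -0.4, -5.5]
gripper_width: 23.6
grasp_force: 61.0
```

```bash
python3 -m jog '[[[0,0,-0.01],[0,0,0],1],[[0,0,-0.01],[0,0,0],1]]'; python3 -m jog '[[[0,0,-0.01],[0,0,0],1],[[0,0,-0.01],[0,0,0],1]]'
```

```text
clock: 15.0
position: [566.6, -2.7, 213.1]
ee_rot: [0.979, -0.202, -0.0, -0.001]
contact_force: [0.6, -0.1, -5.2]
gripper_width: 23.5
grasp_force: 61.0
clock: 15.2
position: [566.9, -2.8, 212.9]
ee_rot: [0.979, -0.202, 0.0, -0.001]
contact_force: [-1.0, 0.2, -1.7]
gripper_width: 23.4
grasp_force: 61.4
```

```bash
python3 -m jog '[[[0,0,-0.01],[0,0,0],1],[[0,0,-0.01],[0,0,0],1]]'
```

```text
clock: 15.4
position: [567.1, -2.8, 212.7]
ee_rot: [0.979, -0.202, 0.001, -0.001]
contact_force: [-2.2, 0.5, 2.7]
gripper_width: 23.6
grasp_force: 61.9
```

```bash
python3 -m jog '[[[0,0,-0.005],[0,0,0],1],[[0,0,-0.005],[0,0,0],1]]'
```

```text
clock: 15.6
position: [567.2, -2.7, 212.4]
ee_rot: [0.979, -0.202, 0.001, -0.001]
contact_force: [-2.3, 1.3, 6.7]
gripper_width: 23.5
grasp_force: 62.1
```

```bash
python3 -m jog '[[[0,0,0.03],[0,0,0],1],[[0,0,0.06],[0,0,0],1],[[0,0,0.06],[0,0,0],1],[[0,0,0.06],[0,0,0],1]]' && python3 -m jog '[[[0,0,-0.02],[0,0,0],1],[[0,0,-0.03],[0,0,0],1],[[0,0,-0.04],[0,0,0],1],[[0,0,-0.05],[0,0,0],1],[[0,0,-0.06],[0,0,0],1],[[0,0,-0.06],[0,0,0],1]]'
```

```text
clock: 16.0
position: [566.5, -2.7, 216.0]
ee_rot: [0.979, -0.202, -0.0, -0.001]
contact_force: [-0.4, -1.2, -5.4]
gripper_width: 23.7
grasp_force: 61.1
clock: 16.6
position: [566.9, -2.9, 212.4]
ee_rot: [0.979, -0.202, 0.001, -0.001]
contact_force: [-3.8, 0.5, 5.4]
gripper_width: 23.1
grasp_force: 62.0
```

```bash
python3 -m jog '[[[0,0,-0.005],[0,0,0],1],[[0,0,-0.005],[0,0,0],1],[[0,0,-0.005],[0,0,0],1]]'
```

```text
clock: 16.9
position: [567.0, -2.9, 212.2]
ee_rot: [0.979, -0.202, 0.001, -0.001]
contact_force: [-3.6, 0.7, 5.7]
gripper_width: 23.8
grasp_force: 62.2
```

```bash
python3 -m jog '[[[0,0,-0.005],[0,0,0],1],[[0,0,-0.005],[0,0,0],1],[[0,0,-0.005],[0,0,0],1]]'
```

```text
clock: 17.2
position: [567.1, -2.8, 212.2]
ee_rot: [0.98, -0.201, 0.001, -0.001]
contact_force: [-4.0, 0.9, 7.7]
gripper_width: 23.5
grasp_force: 62.4
```

```bash
python3 -m jog '[[[0,0,-0.004],[0,0,0],1],[[0,0,-0.004],[0,0,0],1],[[0,0,-0.004],[0,0,0],1]]'; python3 -m jog '[[[0,0,0.05],[0,0,0],1],[[0,0,0.2],[0,0,0],1],[[0,0,0.36],[0,0,0],1],[[0,0,0.36],[0,0,0],1]]'; python3 -m jog '[[[0,-0.3,0],[0,0,0],1],[[0,-0.7,0],[0,0,0],1],[[0,-1,0],[0,0,0],1],[[0,-1,0],[0,0,0],1],[[0,-1,0],[0,0,0],1]]'
python3 - <<'E'
from h import *
for n in('wrist','scene','top'):
    im=grab(n,n+'9');P=cloud(im);q=P-[566.3,-1.65,0]
    a=np.deg2rad(-23.2);X=np.array([np.cos(a),np.sin(a)]);Y=np.array([-X[1],X[0]])
    U=q[...,:2]@X;V=q[...,:2]@Y;Z=P[...,2]
    k=(abs(U)<20)&(abs(V)<16)&(Z>128)&(Z<160)
    if k.sum(): print(n,k.sum(),np.percentile(Z[k],[10,50,90]).round(1),np.percentile(U[k],[2,98]).round(1),np.percentile(V[k],[2,98]).round(1))
E
```

```text
clock: 17.5
position: [567.1, -2.8, 212.1]
ee_rot: [0.98, -0.201, 0.001, -0.001]
contact_force: [-4.7, 1.4, 9.0]
gripper_width: 23.4
grasp_force: 62.5
clock: 17.9
position: [568.2, -2.5, 246.8]
ee_rot: [0.979, -0.202, 0.002, -0.001]
contact_force: [1.3, 1.0, -5.0]
gripper_width: 23.6
grasp_force: 61.1
clock: 18.4
position: [566.1, -103.3, 243.6]
ee_rot: [0.979, -0.203, -0.001, -0.001]
contact_force: [-0.6, 0.7, -5.8]
gripper_width: 23.0
grasp_force: 61.2
wrist 875 [132.4 141.5 142.6] [-5.4 12.2] [-8.1  5.7]
scene 103 [131.  139.1 143.5] [-7.9 10.8] [-6.9  7. ]
```

```bash
python3 -m jog '[[[0.005,-0.5,0],[0,0,0],1],[[0.005,-1,0],[0,0,0],1],[[0.005,-1,-0.3],[0,0,0],1],[[0.005,-1,-0.7],[0,0,0],1],[[0.005,-1,-1],[0,0,0],1],[[0.005,-1,-1],[0,0,0],1]]' && python3 -m jog '[[[0,0,-0.4],[0,0,0],1],[[0,0,-0.6],[0,0,0],1],[[0,0,-0.68],[0,0,0],1],[[0,0,-0.71],[0,0,0],1],[[0,0,-0.71],[0,0,0],1],[[0,0,-0.71],[0,0,0],1]]'
```

```text
clock: 19.15
position: [563.6, -201.2, 140.0]
ee_rot: [0.979, -0.202, -0.006, -0.001]
contact_force: [-0.3, -0.4, -5.1]
gripper_width: 23.1
grasp_force: 61.5
clock: 19.75
position: [568.7, -202.8, 76.3]
ee_rot: [0.98, -0.201, 0.002, -0.001]
contact_force: [0.5, 0.2, -4.7]
gripper_width: 23.2
grasp_force: 61.6
```

```bash
python3 -m jog '[[[0,0,-0.02],[0,0,0],1],[[0,0,-0.04],[0,0,0],1],[[0,0,-0.05],[0,0,0],1],[[0,0,-0.05],[0,0,0],1]]'; python3 -m jog '[[[0,0,-0.01],[0,0,0],1],[[0,0,-0.01],[0,0,0],1],[[0,0,-0.01],[0,0,0],1]]'
```

```text
clock: 20.15
position: [567.4, -202.8, 69.9]
ee_rot: [0.979, -0.202, 0.0, -0.001]
contact_force: [-0.4, 0.8, -1.6]
gripper_width: 23.3
grasp_force: 62.1
clock: 20.45
position: [567.6, -202.9, 69.9]
ee_rot: [0.979, -0.201, 0.001, -0.0]
contact_force: [-3.1, 1.4, 5.5]
gripper_width: 23.6
grasp_force: 62.8
```

Standing on the shelf with light pressure; ease off slightly, release, retreat upward.

```bash
python3 -m jog '[[[0,0,0.01],[0,0,0],1],[[0,0,0.01],[0,0,0],0.5],[[0,0,0.01],[0,0,0],0.2],[[0,0,0.01],[0,0,0],-0.2],[[0,0,0.01],[0,0,0],-0.6],[[0,0,0.01],[0,0,0],-1],[[0,0,0.01],[0,0,0],-1],[[0,0,0.01],[0,0,0],-1],[[0,0,0.01],[0,0,0],-1]]' && python3 -m jog '[[[0,0,0.1],[0,0,0],-1],[[0,0,0.3],[0,0,0],-1],[[0,0,0.6],[0,0,0],-1],[[0,0,1],[0,0,0],-1],[[0,0,1],[0,0,0],-1],[[0,0,1],[0,0,0],-1]]' && python3 d.py
python3 - <<'E'
from h import *
t=grab('top');s=grab('scene')
a=t['frame'][100:340,140:460,::-1];b=s['frame'][180:420,170:490,::-1]
cv2.imwrite('pics/end.png',np.clip(np.hstack([a,b])*1.3,0,255).astype(np.uint8))
E
```

```text
clock: 21.35
position: [567.2, -202.7, 69.4]
ee_rot: [0.979, -0.202, 0.0, -0.001]
contact_force: [0.8, -0.3, -0.6]
gripper_width: 85.3
grasp_force: 0.0
clock: 21.95
position: [567.8, -202.7, 171.4]
ee_rot: [0.979, -0.202, 0.002, -0.001]
contact_force: [-0.5, 0.2, -0.5]
gripper_width: 85.5
grasp_force: 0.0
[ 566.94079406 -202.56385296  169.84313534] [-0.07536207  0.39455751 -0.13834068 -0.00193617 -1.03695821  1.24054686]
1803 ((566.8642578125, -201.92523193359375), 12.786314964294434) [ 567.78498475 -202.55933354] 119.65820966438346
10 110 [ 576.96722473 -207.19141185   15.25474943]
30 245 [ 577.09397603 -207.10465669   30.61460403]
50 298 [ 577.11156496 -207.17161186   50.65735105]
70 374 [ 577.11934597 -207.12486386   70.77422767]
90 470 [ 577.07053566 -206.88171675   90.91166785]
```

View pics/end.png

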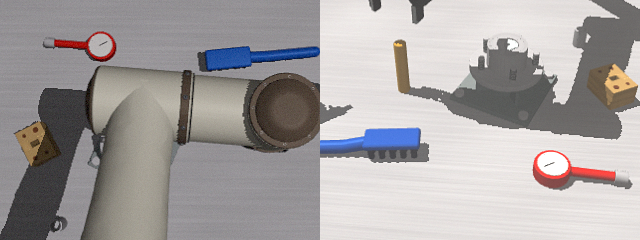

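The drift stands upright at (400,65) and the key is in the hub at (490,50); the other things look untouched.

```bash
python3 -c "
from bench import job_done
print(job_done())"
```

```text
the job is handed in; nothing more can be done
None
```

I set the key in the keyway, tapped it down twice with about 12 N and 14 N, stood the drift upright on the shelf, and handed in the job at about 22 s; no verdict came back, and I couldn't measure the key's grip on the hub directly.

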